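Lock the banding wheel

ROBOT

A 7-joint arm with a two-finger parallel gripper is mounted at the origin on the work surface. World frame = base frame: x ahead of the robot, y to its left, z up, the work surface at z = 0. Lengths are in m, angles in rad, forces in N, time in s.
With the tool pointing down it reaches from about 0.4 to 0.875 m from the base axis. Payload 19.3 kg.
Tool frame: the origin (TCP) lies between the finger pads; the fingertips stand 17 mm ahead of it and the grasp point (between the pads) lies 2 mm behind it (bot.tips_ahead is the z of the fingertips in the tool frame, in m); z points along the fingers, y is the direction in which the jaws open and shut (so a half turn about z gives the same grasp; the last joint's range is limited). The gripper opens to 85 mm and grips with 20 to 120 N. Pads are 22 mm wide; open, the fingers measure 114 mm over their backs; the gripper's body (76 mm by 85 mm) begins 54 mm behind the grasp point. The pads swing forward as they close: fully open they stand 13 mm farther back than shut.
Start: joints at [1.17, 0.521, -0.036, 1.599, 0.021, 1.021, -0.113], TCP at [0.203, -0.591, 0.248] pointing down, gripper open.
Joint ranges: [-2.91, 2.91], [-0.3, 2.13], [-1.5, 1.42], [0.17, 2.43], [-1.26, 4.41], [0.16, 1.93], [-2.52, 2.52]. Speed limits (rad/s): [1.89, 1.89, 2.39, 2.39, 3.01, 3.01, 3.01].

INTERFACE

Orientations are given as [roll, pitch, yaw] about the fixed x, y, z axes, in that order (R = Rz(yaw) Ry(pitch) Rx(roll)).
In Python, from workcell import telemetry, cams, job, bot gives the robot as it stands.
- The arm moves only by the tool arm_command, never from a script. Its argument "deltas" is a list of rows, each a list of 7 numbers: the opening, from -1 (shut) to 1 (fully open), so that 0 is half open, then the shift along the tool's x, y, z normalised to -1 to 1, where 1 is 150 mm, then the turn, a rotation vector about the tool's x, y, z normalised to -1 to 1, where 1 is 45 degrees. In form: [[hand, tx, ty, tz, rx, ry, rz], ...]. A call has 1 to 8 rows; each row is the pose to reach, as a shift and turn from the pose commanded when the call began, along the tool's axes at that moment; what a row does not reach only later rows make up. A row lasts 1/8 s, in which the tool goes at most 62.5 mm and 10.7 degrees, less where a joint would pass 70% of its speed; a pose out of reach is approached as far as the arm can. A call with a number of a shift or a turn outside -1 to 1 is refused whole. A call with a gripper value outside its range is refused whole. The fingers move at their own pace and stop on an object; "newtons" is the grip in N (left out, the last holds). Time passes only in rows, so rows that repeat a pose let the fingers close. It gives the time, the measured TCP pose, the force and the opening at its end, in the units of the state.
- telemetry.observe(): the state, without advancing time (a new reading comes with each control period).
- cams.grab_frame(name): name is "side" or "top"; returns the picture (420x560x3 uint8, blue, green, red); there is no depth.
- cams.get_calibration(name): a dict with "fx", "fy", "cx", "cy" (pixels), "R" (3x3) and "t" (3): a world point X has camera coordinates R X + t. Camera axes: x right, y down, z forward; pixel columns grow to the right and rows downward; lengths in m; the calibration is good to about 2 mm. A picture is of the moment at which its call begins. get_calibration takes no time and is no camera call.
- job.job_done(): hands the job in, once; it reports no verdict.
The state is a dict: "clock": time; "qpos": joint angles; "qd": joint speeds; "joint_efforts": joint torques, N m; "position": TCP position; "tool_rot": TCP orientation; "force": force on the tool from outside, world axes, zero at the start; "moment": the same for the moment, N m; "grip_width": finger opening in m.
Only numpy, scipy, OpenCV 4.12 (cv2) and the standard library are available. Lean on these libraries where they do the work, as an engineer would, in place of code of your own. Each camera call takes 0.05 s, during which the arm holds its last target.

TASK

Lock the potter's banding wheel so that the bowl on it can be decorated: with the fingertips, push the red peg round (either way) until the slot in the wheel's rim faces the yellow locking bar, then push the bar by its upright tab all the way home into the slot, and come away. Only push, gently: do not squeeze the peg or the tab between the fingers or lean hard on the wheel, leave the bowl standing unlifted in the middle of the wheel, and leave the other pottery and the brush where they are.

Things in the scene. Friction and masses are not known exactly. Their poses are not given: they have to be found in the camera images.
- turntable_base: Heavy black iron foot, fixed to the table: a plate 130 x 240 x 12 mm with a short column under the wheel and a guide for the locking bar. Origin: on the table, straight below the wheel's axis; z up. Its +y axis runs from the wheel's axis along the locking bar (it always points roughly to the robot's left). The guide spans y = 115 to 141 mm, 50 mm wide, top 69 mm above the table.
- wheel: Bare aluminium wheel, 200 mm across and 15 mm thick, top face 60 mm above the table, turning freely either way without stops about the upright axis through its origin (origin on the table below the axis). It turns with light friction (about 1 N at the peg) and stays where it is left. Its own +y axis points from the axis to the middle of the slot; the peg stands on the -y side. The wheel is lined up when its +y axis points the same way as the +y axis of turntable_base.
- wheel_center (a point): Centre of the wheel's top face, 60 mm above the table.
- slot_mouth (a point): Middle of the slot's mouth: on the rim, 100 mm from the axis, at the height of the top face. The slot is an open notch 28 mm wide with parallel sides, 42 mm deep towards the axis, through the whole thickness, with a yellow stripe along each side.
- peg_middle (a point): Half-way up the red upright peg on the wheel, 16 mm in diameter and 36 mm tall (top 96 mm above the table), 86 mm from the axis, exactly opposite the slot. Push it sideways, round the axis.
- bar_tab (a point): Middle (83.5 mm up) of the outer face, away from the wheel, of the yellow upright tab at the bar's tail: 40 mm wide, 12 thick, from 58 to 108 mm above the table. This face is 205 mm from the wheel's axis with the bar drawn back, 160 mm with it home. Push it straight towards the axis (turntable_base -y). It sits on rubber that gives about 1 mm per 2.5 N (10 mm at most) and springs back.
- lock_bar (a joint): Travel of the yellow locking bar in m: 0 drawn back, 0.045 fully home against its stop. The bar is 20 mm wide and slides towards the wheel's axis with about 2 N of friction; it stays where it is left. Its nose tapers to 8 mm over 14 mm, so it finds the slot if that is within about 8 mm of the bar's line; otherwise it butts against the rim after about 8 mm of travel.
- bowl_center (a point): Centre, half-way up, of the mustard bowl standing loose on the middle of the wheel: 84 mm across the rim, 54 mm across the foot, 50 mm tall (rim 110 mm above the table). It rides round with the wheel.
- mug: Bystander: mint mug, 76 mm across, 85 mm tall, handle at its +y. Origin under its centre.
- pinch_dish: Bystander: small rust-red dish, 68 mm across, 24 mm tall. Origin under its centre.
- brush: Bystander: glaze brush lying on the table along its x axis, 190 mm long. Origin under it.
- glaze_jar: Bystander: blue glaze jar with a white cap, 68 mm across, 90 mm tall. Origin under its centre.
- tumbler: Bystander: amber tumbler, 66 mm across, 80 mm tall. Origin under its centre.
- low_dish: Bystander: dark green straight-sided dish, 130 mm across, 38 mm tall. Origin under its centre.
There are look-alikes about, which are no part of the job. Leave any purple look-alike of the part that bears bowl_center alone.

How it is judged:
By the outcome, as a careful person would: the job done as asked, in the order asked, and still so for the second after the job is handed in, with the robot touching nothing.
It also fails if it takes over 70 s, if anything falls off the work surface, if the arm or the gripper's body presses on something with over 40 N, if the wrist force passes 120 N, or if a joint passes its speed limit or range.

## Working session

There is one attempt and no reset: what is moved stays moved. The work goes in short steps, Python scripts to look and compute and a tool call to move; the robot and the scene stay as the last step left them, time stands still between calls to the robot, and variables do not carry over. Pictures are saved under pics/ and viewed, and the job is handed in when it is done.

Besides the shell and the picture viewer there is one more tool, called after ">>>" as a command line: name --pt "numbers of a row" for each row, then --argument value for the rest. arm_command: Moves the arm, as the interface text tells. Its arguments: {"type":"object","properties":{"deltas":{"type":"array","items":{"type":"array","items":{"type":"number"}}},"newtons":{"type":"number"}},"required":["deltas"]}

```bash
ls; mkdir -p pics; python3 - <<'E'
from workcell import telemetry, cams, job, bot
import cv2,numpy as np
print(telemetry.observe()); print(bot.tips_ahead)
for n in("side","top"):
    cv2.imwrite(f"pics/{n}0.png",cams.grab_frame(n)); print(n,cams.get_calibration(n))
E
```

```text
pics
{'clock': 0.0, 'qpos': array([ 1.16985809,  0.52204348, -0.03632823,  1.59999863,  0.0212248 ,
        1.02108802, -0.11279758]), 'qd': array([-7.86942565e-04,  1.94721638e-03,  7.02151998e-05, -7.56385415e-04,
       -4.97323669e-05,  1.41959654e-03, -9.60656689e-04]), 'joint_efforts': array([ 1.02421258e-03, -9.27103472e+01,  1.97928675e+00, -3.69930947e+01,
        1.76175381e-02,  8.13281484e-03,  4.65598521e-05]), 'position': array([ 0.20282226, -0.59084311,  0.24771071]), 'tool_rot': array([-3.14044542e+00,  1.02362646e-04,  3.30744266e-01]), 'force': array([-0.15117263,  0.04341595,  0.70644718]), 'moment': array([-0.02502572, -0.019458  ,  0.01014083]), 'grip_width': 0.08544702215109115}
0.017
side {'fx': 432.3729908155007, 'fy': 432.3729908155007, 'cx': 281.13434421933664, 'cy': 207.1050142935468, 'R': array([[-0.75361088, -0.65723529, -0.01060251],
       [-0.48486696,  0.56671296, -0.66613846],
       [ 0.44381829, -0.49686838, -0.74575273]]), 't': array([0.44212059, 0.34716864, 0.88224726])}
top {'fx': 422.07482518458283, 'fy': 422.07482518458283, 'cx': 281.1856647572818, 'cy': 214.2448153162304, 'R': array([[ 0.02354569, -0.99968051,  0.00919174],
       [-0.993114  , -0.02444449, -0.11457333],
       [ 0.11476142, -0.00643074, -0.99337227]]), 't': array([-0.0075049,  0.5868047,  1.4036056])}
```

View pics/side0.png

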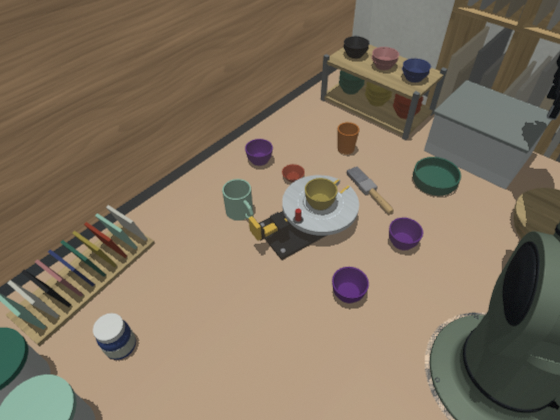

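View pics/top0.png

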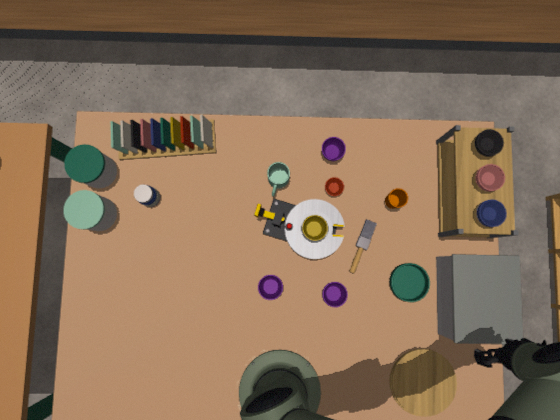

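```bash
cat > h.py <<'E'
import cv2,numpy as np
from workcell import telemetry, cams, job, bot
def ray(n,u,v):
    c=cams.get_calibration(n);R=c["R"];t=c["t"]
    d=R.T@np.array([(u-c["cx"])/c["fx"],(v-c["cy"])/c["fy"],1]);return -R.T@t,d
def onz(n,u,v,z):
    o,d=ray(n,u,v);return o+d*(z-o[2])/d[2]
def proj(n,X):
    c=cams.get_calibration(n);p=c["R"]@np.array(X)+c["t"];return np.array([c["fx"]*p[0]/p[2]+c["cx"],c["fy"]*p[1]/p[2]+c["cy"]])
E
python3 - <<'E'
import cv2,numpy as np
for n,(x0,x1,y0,y1) in {"top":(235,385,150,280),"side":(215,375,140,265)}.items():
    im=cv2.imread(f"pics/{n}0.png")[y0:y1,x0:x1]
    cv2.imwrite(f"pics/{n}0z.png",cv2.resize(im,None,fx=4.5,fy=4.5,interpolation=cv2.INTER_CUBIC))
E
```

```text
(no output)
```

View pics/top0z.png

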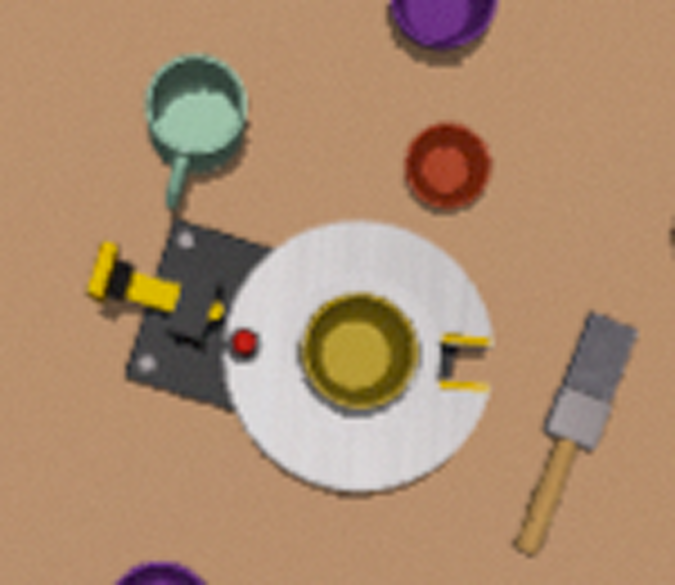

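View pics/side0z.png

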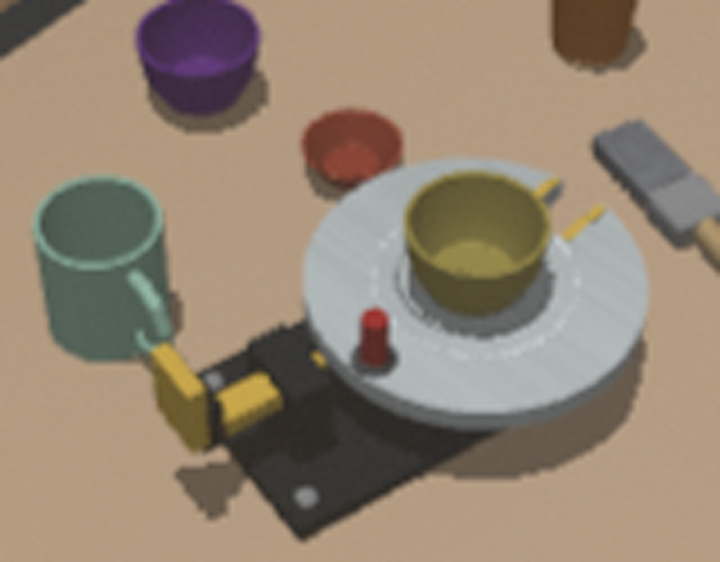

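```bash
cat > meas.py <<'E'
from h import *
def wheel(im):
    hsv=cv2.cvtColor(im,cv2.COLOR_BGR2HSV)
    m=((hsv[...,1]<45)&(hsv[...,2]>140)).astype(np.uint8); 
    mm=np.zeros_like(m); mm[185:275,270:360]=m[185:275,270:360]
    cs,_=cv2.findContours(mm,cv2.RETR_EXTERNAL,cv2.CHAIN_APPROX_NONE)
    c=cv2.convexHull(max(cs,key=cv2.contourArea)); 
    P=np.array([onz("top",p[0][0],p[0][1],.06)[:2] for p in c])
    A=np.c_[2*P,np.ones(len(P))];s=np.linalg.lstsq(A,(P**2).sum(1),rcond=None)[0]
    return s[:2],np.sqrt(s[2]+s[:2]@s[:2])
def col(im,lo,hi,box):
    hsv=cv2.cvtColor(im,cv2.COLOR_BGR2HSV);m=cv2.inRange(hsv,lo,hi)
    x0,x1,y0,y1=box;o=np.zeros_like(m);o[y0:y1,x0:x1]=m[y0:y1,x0:x1]
    _,l,st,ce=cv2.connectedComponentsWithStats(o)
    return [(st[i][4],ce[i].round(2)) for i in range(1,len(st)) if st[i][4]>2]
E
python3 - <<'E'
from meas import *
im=cv2.imread("pics/top0.png"); c,r=wheel(im); print(c,r)
for n,b in(("top",(282,300,215,240)),("side",(285,310,200,225))):
    i=cv2.imread(f"pics/{n}0.png"); print(n,"red",[(k,onz(n,*k[1],.096 if n=="top" else .080)) for k in col(i,(0,130,60),(9,255,255),b)],"b")
bx=(250,360,195,245)
for a,p in col(im,(22,180,100),(32,255,255),bx): print("yel",a,p,onz("top",*p,.06),onz("top",*p,.108))
print("bowl",[(a,p,onz("top",*p,.11)) for a,p in col(im,(20,80,50),(32,255,255),(300,330,210,246))])
# base screws via low sat bright
hsv=cv2.cvtColor(im,cv2.COLOR_BGR2HSV)
for a,p in col(im,(0,0,95),(179,70,255),(262,284,195,240)): print("screw",a,p,onz("top",*p,.012))
for nm,b,lo,hi,z in(("mug",(260,292,160,202),(70,50,50),(90,255,255),.085),("dish",(320,348,175,200),(0,130,50),(9,255,255),.024)):
    print(nm,[(a,p,onz("top",*p,z)) for a,p in col(im,lo,hi,b)])
E
```

```text
[ 0.53870513 -0.10418782] 0.09962037758495072
top red [((np.int32(21), array([288.9 , 225.67])), array([ 0.54290329, -0.01889744,  0.096     ]))] b
side red [((np.int32(50), array([297.76, 214.36])), array([ 0.5470332 , -0.01871645,  0.08      ]))] b
yel 46 [257.39 209.28] [0.59854132 0.08678049 0.06      ] [0.59249064 0.08435198 0.108     ]
yel 69 [268.46 214.54] [0.58174502 0.04928531 0.06      ] [0.57626956 0.04814088 0.108     ]
yel 10 [282.4 218.8] [0.56857833 0.00238046 0.06      ] [0.56355377 0.00284236 0.108     ]
yel 8 [308.5  217.38] [ 0.57548602 -0.0847159   0.06      ] [ 0.5702249  -0.08127126  0.108     ]
yel 7 [320.   217.14] [ 0.57723688 -0.12316165  0.06      ] [ 0.5719158  -0.11840038  0.108     ]
yel 161 [313.84 228.45] [ 0.53882454 -0.10311515  0.06      ] [ 0.53481895 -0.0990404   0.108     ]
yel 3 [324.67 222.  ] [ 0.56129796 -0.13897631  0.06      ] [ 0.55652273 -0.13367345  0.108     ]
yel 7 [303. 227.] [ 0.54279177 -0.06689894  0.06      ] [ 0.53865031 -0.06406447  0.108     ]
yel 6 [326.  227.5] [ 0.54298612 -0.1436299   0.06      ] [ 0.53883801 -0.13816766  0.108     ]
yel 15 [338.2  225.13] [ 0.55190997 -0.18428247  0.06      ] [ 0.54745625 -0.17742803  0.108     ]
yel 26 [314.31 236.85] [ 0.51085967 -0.10508957  0.06      ] [ 0.50781178 -0.1009472   0.108     ]
yel 8 [336.5 235. ] [ 0.51880093 -0.17888466  0.06      ] [ 0.51548108 -0.17221508  0.108     ]
bowl [(np.int32(529), array([314.44, 227.6 ]), array([ 0.53743837, -0.10075985,  0.11      ]))]
screw 11 [275.82 202.82] [0.6287422  0.02602496 0.012     ]
screw 14 [267.07 230.36] [0.53232695 0.05373094 0.012     ]
mug [(np.int32(250), array([277.26, 175.22]), array([0.71089691, 0.02304916, 0.085     ]))]
dish [(np.int32(290), array([333.96, 186.36]), array([ 0.68950494, -0.17365799,  0.024     ]))]
```

```bash
cat >> h.py <<'E'
from scipy.spatial.transform import Rotation as Ro
C=np.array([0.5385,-0.104])
def st():
    s=telemetry.observe();return s,np.array(s["position"]),Ro.from_euler("xyz",s["tool_rot"])
def plan(p,yaw):
    s,q,R=st();T=Ro.from_euler("xyz",[np.pi,0,np.radians(yaw)])
    d=R.inv().apply(np.array(p)-q)/.15; r=(R.inv()*T).as_rotvec()/(np.pi/4)
    return d.round(3),r.round(3)
def pol(phi,r=.086):
    a=np.radians(phi);return C+r*np.array([np.cos(a),np.sin(a)])
E
python3 -c "
from h import *
print(pol(58),plan([*pol(58),.2],-32))"
```

```text
[ 0.58407306 -0.03106786] (array([ 3.616, -2.704,  0.321]), array([-1.000e-03,  1.000e-03,  1.132e+00]))
```

>>> arm_command --pt "-1 0.33 -0.25 0 0 0 0" --pt "-1 0.66 -0.5 0 0 0 0.1" --pt "-1 1 -0.75 0 0 0 0.2" --pt "-1 1 -0.75 0 0 0 0.3" --pt "-1 1 -0.75 0 0 0 0.3" --newtons 20

```text
clock: 0.72
position: [0.3085, -0.4357, 0.2483]
tool_rot: [3.142, 0.0, 0.096]
force: [-0.3, 0.1, 0.4]
grip_width: -0.0003
```

```bash
python3 -c "
from h import *
print(st()[0],plan([*pol(58),.2],-32))"
```

```text
{'clock': 0.725, 'qpos': array([ 0.86320452,  0.37709651, -0.02569125,  1.83998309,  0.01216214,
        0.92480353, -0.64242108]), 'qd': array([ 0.03080533,  0.0072263 , -0.00279191, -0.00887163,  0.00554145,
        0.00138011,  0.04854162]), 'joint_efforts': array([-2.81535678e+00, -7.65869308e+01,  8.29951521e-01, -3.42005432e+01,
       -2.41651302e-01, -1.59664289e-02, -1.49941754e+00]), 'position': array([ 0.30850193, -0.43574796,  0.24827131]), 'tool_rot': array([3.14155728e+00, 2.87244456e-04, 9.63806550e-02]), 'force': array([-0.29322965,  0.09355352,  0.44039557]), 'moment': array([ 0.01709793,  0.03853471, -0.02118006]), 'grip_width': -0.00030402986377287683} (array([ 2.088, -2.509,  0.321]), array([0.   , 0.   , 0.834]))
```

>>> arm_command --pt "-1 0.27 -0.33 0 0 0 0.1" --pt "-1 0.54 -0.66 0 0 0 0.2" --pt "-1 0.8 -1 0 0 0 0.3" --pt "-1 0.8 -1 0 0 0 0.4" --pt "-1 0.8 -1 0 0 0 0.4"

```text
clock: 1.35
position: [0.4134, -0.2756, 0.2482]
tool_rot: [3.141, 0.0, -0.217]
force: [-1.2, -0.1, -0.1]
grip_width: 0.0
```

```bash
python3 -c "
from h import *
print(plan([*pol(58),.2],-32))"
```

```text
(array([ 0.76 , -1.837,  0.32 ]), array([0.   , 0.   , 0.435]))
```

>>> arm_command --pt "-1 0.13 -0.3 0 0 0 0.1" --pt "-1 0.26 -0.6 0 0 0 0.2" --pt "-1 0.4 -0.95 0 0 0 0.3" --pt "-1 0.4 -0.95 0 0 0 0.4" --pt "-1 0.4 -0.95 0 0 0 0.4"

```text
clock: 1.98
position: [0.5027, -0.1505, 0.248]
tool_rot: [3.141, 0.0, -0.532]
force: [-0.5, -0.4, -0.8]
grip_width: -0.0001
```

```bash
python3 -c "
from h import *
print(plan([*pol(58),.2],-32))"
```

```text
(array([ 0.064, -0.961,  0.32 ]), array([0.001, 0.   , 0.034]))
```

>>> arm_command --pt "-1 0.02 -0.35 0.0 0 0 0" --pt "-1 0.04 -0.7 0 0 0 0.03" --pt "-1 0.064 -0.96 0.1 0 0 0.034" --pt "-1 0.064 -0.96 0.3 0 0 0.034" --pt "-1 0.064 -0.96 0.3 0 0 0.034" --pt "-1 0.064 -0.96 0.3 0 0 0.034"

```text
clock: 2.72
position: [0.5846, -0.0317, 0.2043]
tool_rot: [-3.141, -0.001, -0.561]
force: [-0.4, -0.3, 0.4]
grip_width: -0.0002
```

```bash
python3 - <<'E'
from h import *
print(plan([*pol(58),.091],-32))
for n,(x0,x1,y0,y1) in {"top":(235,385,150,280),"side":(215,375,140,265)}.items():
    im=cams.grab_frame(n)[y0:y1,x0:x1]
    cv2.imwrite(f"pics/{n}1z.png",cv2.resize(im,None,fx=4,fy=4,interpolation=cv2.INTER_CUBIC))
E
```

```text
(array([-0.006, -0.001,  0.755]), array([-0.   , -0.001, -0.003]))
```

View pics/side1z.png

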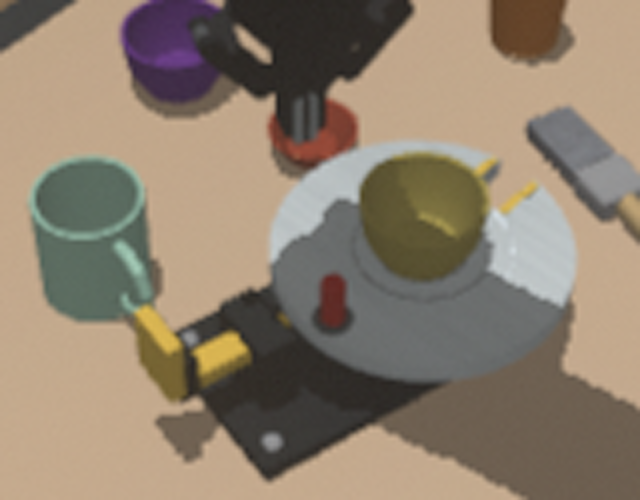

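View pics/top1z.png

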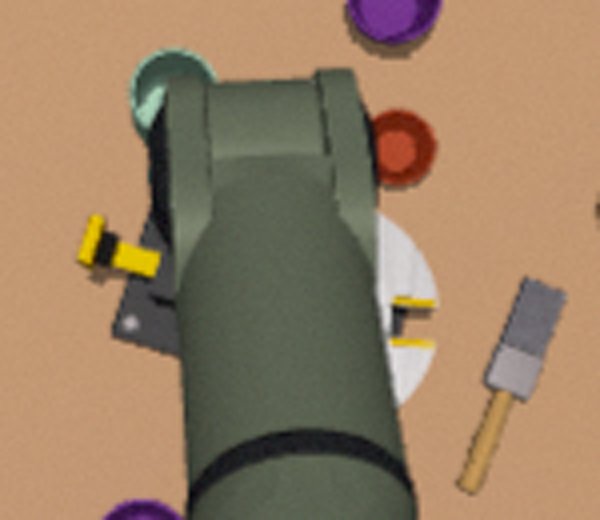

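>>> arm_command --pt "-1 0 0 0.25 0 0 0" --pt "-1 -0.006 0 0.5 0 0 0" --pt "-1 -0.006 0 0.65 0 0 0" --pt "-1 -0.006 0 0.755 0 0 0" --pt "-1 -0.006 0 0.755 0 0 0" --pt "-1 -0.006 0 0.755 0 0 0"

```text
clock: 3.58
position: [0.5843, -0.0297, 0.0911]
tool_rot: [-3.141, -0.001, -0.56]
force: [0.8, -0.3, -0.1]
grip_width: 0.0003
```

```bash
python3 - <<'E'
from h import *
for f in (62,66,70,74,78): print(f,plan([*pol(f),.091],f-90))
for n,(x0,x1,y0,y1) in {"side":(215,375,140,265)}.items():
    im=cams.grab_frame(n)[y0:y1,x0:x1]
    cv2.imwrite(f"pics/{n}2z.png",cv2.resize(im,None,fx=4,fy=4,interpolation=cv2.INTER_CUBIC))
E
```

```text
62 (array([-0.037,  0.01 ,  0.001]), array([-0.001, -0.002, -0.091]))
66 (array([-0.076,  0.014,  0.001]), array([-0.001, -0.002, -0.18 ]))
70 (array([-0.116,  0.021,  0.   ]), array([-0.001, -0.002, -0.268]))
74 (array([-0.155,  0.031,  0.   ]), array([-0.001, -0.002, -0.357]))
78 (array([-0.193,  0.044,  0.   ]), array([-0.001, -0.002, -0.446]))
```

View pics/side2z.png

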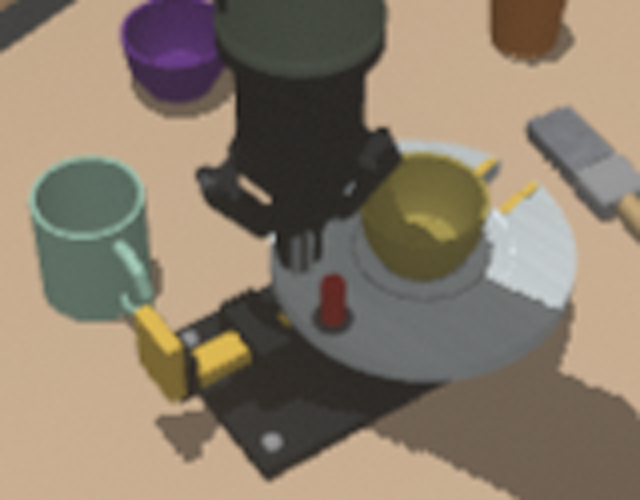

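```bash
python3 - <<'E'
from h import *
s,q,R=st(); n=R.as_matrix()[:,0]; y=R.as_matrix()[:,1]
for u,v in [(305,268),(320,255),(322,240),(345,207),(385,180),(400,150),(375,130),(365,150),(198,185),(270,235)]:
    o,d=ray("side",215+u/4,140+v/4); k=n@(q-o)/(n@d); P=o+k*d; print(u,v,"lat",round(y@(P-q),4),"z",round(P[2],4),"r",np.hypot(*(P[:2]-C)).round(4))
E
```

```text
305 268 lat 0.0056 z 0.069 r 0.0817
320 255 lat 0.0156 z 0.0782 r 0.0718
322 240 lat 0.0167 z 0.0919 r 0.0706
345 207 lat 0.0313 z 0.1174 r 0.056
385 180 lat 0.0569 z 0.1335 r 0.0304
400 150 lat 0.0655 z 0.1568 r 0.0218
375 130 lat 0.0485 z 0.1784 r 0.0387
365 150 lat 0.0428 z 0.1635 r 0.0445
198 185 lat -0.0615 z 0.1652 r 0.1488
270 235 lat -0.0175 z 0.1075 r 0.1048
```

```bash
cat >> h.py <<'E'
def rows(phis,r=.088,z=.091):
    for f in phis:
        d,w=plan([*pol(f,r),z],f-90); print(f,d.round(2),w.round(2))
E
python3 -c "
from h import *
rows(range(61,83,3))"
```

```text
61 [-0.03 -0.    0.  ] [-0.   -0.   -0.07]
64 [-0.06 -0.    0.  ] [-0.   -0.   -0.14]
67 [-0.09  0.    0.  ] [-0.  -0.  -0.2]
70 [-0.12  0.01  0.  ] [-0.   -0.   -0.27]
73 [-0.15  0.02  0.  ] [-0.   -0.   -0.34]
76 [-0.18  0.02  0.  ] [-0.  -0.  -0.4]
79 [-0.21  0.04  0.  ] [-0.   -0.   -0.47]
82 [-0.24  0.05  0.  ] [-0.   -0.   -0.54]
```

>>> arm_command --pt "-1 -0.03 0 0 0 0 -0.07" --pt "-1 -0.06 0 0 0 0 -0.14" --pt "-1 -0.09 0 0 0 0 -0.2" --pt "-1 -0.12 0.01 0 0 0 -0.27" --pt "-1 -0.15 0.02 0 0 0 -0.34" --pt "-1 -0.18 0.02 0 0 0 -0.4" --pt "-1 -0.21 0.04 0 0 0 -0.47" --pt "-1 -0.24 0.05 0 0 0 -0.54"

```text
clock: 4.62
position: [0.5491, -0.0168, 0.0902]
tool_rot: [3.142, -0.0, -0.132]
force: [0.5, -0.6, -0.4]
grip_width: -0.0005
```

```bash
python3 - <<'E'
from h import *
rows(range(86,115,4))
for n,(x0,x1,y0,y1) in {"side":(215,375,140,265)}.items():
    im=cams.grab_frame(n)[y0:y1,x0:x1]
    cv2.imwrite(f"pics/{n}3z.png",cv2.resize(im,None,fx=4,fy=4,interpolation=cv2.INTER_CUBIC))
E
```

```text
86 [-0.03  0.   -0.01] [ 0.   -0.   -0.08]
90 [-0.07  0.   -0.01] [ 0.   -0.   -0.17]
94 [-0.11  0.01 -0.01] [ 0.   -0.   -0.26]
98 [-0.15  0.02 -0.01] [ 0.   -0.   -0.35]
102 [-0.19  0.03 -0.01] [ 0.   -0.   -0.44]
106 [-0.23  0.05 -0.01] [ 0.   -0.   -0.52]
110 [-0.26  0.07 -0.01] [ 0.   -0.   -0.61]
114 [-0.3   0.09 -0.01] [ 0.  -0.  -0.7]
```

View pics/side3z.png

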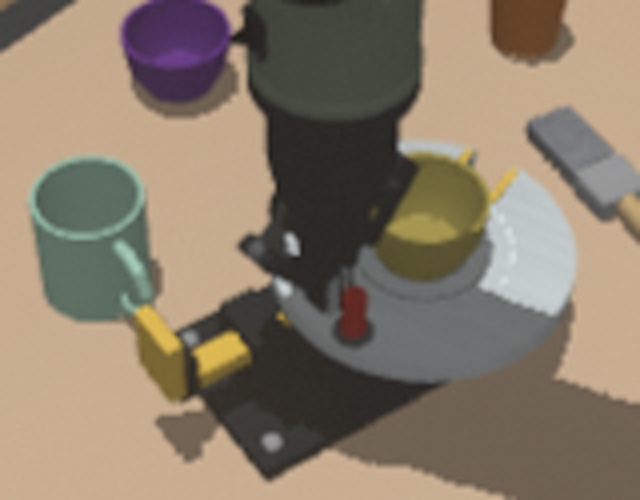

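>>> arm_command --pt "-1 -0.03 0 -0.01 0 0 -0.08" --pt "-1 -0.07 0 -0.01 0 0 -0.17" --pt "-1 -0.11 0.01 -0.01 0 0 -0.26" --pt "-1 -0.15 0.02 -0.01 0 0 -0.35" --pt "-1 -0.19 0.03 -0.01 0 0 -0.44" --pt "-1 -0.23 0.05 -0.01 0 0 -0.52" --pt "-1 -0.26 0.07 -0.01 0 0 -0.61" --pt "-1 -0.3 0.09 -0.01 0 0 -0.7"

```text
clock: 5.68
position: [0.503, -0.024, 0.0917]
tool_rot: [3.141, -0.001, 0.417]
force: [1.5, -0.3, -1.1]
grip_width: -0.0002
```

```bash
python3 - <<'E'
from h import *
rows(range(118,147,4))
E
```

```text
118 [-0.04 -0.    0.  ] [ 0.   -0.   -0.09]
122 [-0.08  0.    0.  ] [ 0.   -0.   -0.18]
126 [-0.12  0.01  0.  ] [ 0.   -0.   -0.27]
130 [-0.16  0.02  0.  ] [ 0.   -0.   -0.36]
134 [-0.2   0.03  0.  ] [ 0.   -0.   -0.45]
138 [-0.24  0.05  0.  ] [ 0.   -0.   -0.54]
142 [-0.28  0.07  0.  ] [ 0.   -0.   -0.62]
146 [-0.31  0.09  0.  ] [ 0.   -0.   -0.71]
```

>>> arm_command --pt "-1 -0.04 0 0 0 0 -0.09" --pt "-1 -0.08 0 0 0 0 -0.18" --pt "-1 -0.12 0.01 0 0 0 -0.27" --pt "-1 -0.16 0.02 0 0 0 -0.36" --pt "-1 -0.2 0.03 0 0 0 -0.45" --pt "-1 -0.24 0.05 0 0 0 -0.54" --pt "-1 -0.28 0.07 0 0 0 -0.62" --pt "-1 -0.31 0.09 0 0 0 -0.71"

```text
clock: 6.68
position: [0.4656, -0.0551, 0.0916]
tool_rot: [3.141, -0.0, 0.974]
force: [0.5, 0.6, 0.3]
grip_width: 0.0001
```

```bash
python3 - <<'E'
from h import *
rows(range(150,179,4))
for n,(x0,x1,y0,y1) in {"side":(215,375,140,265)}.items():
    im=cams.grab_frame(n)[y0:y1,x0:x1]
    cv2.imwrite(f"pics/{n}4z.png",cv2.resize(im,None,fx=4,fy=4,interpolation=cv2.INTER_CUBIC))
E
```

```text
150 [-0.04 -0.    0.  ] [ 0.   -0.   -0.09]
154 [-0.08  0.    0.  ] [ 0.   -0.   -0.18]
158 [-0.12  0.01  0.  ] [ 0.   -0.   -0.27]
162 [-0.16  0.02  0.  ] [ 0.   -0.   -0.36]
166 [-0.2   0.03  0.  ] [ 0.   -0.   -0.45]
170 [-0.24  0.05  0.  ] [ 0.   -0.   -0.54]
174 [-0.27  0.07  0.  ] [ 0.   -0.   -0.63]
178 [-0.31  0.09  0.  ] [ 0.   -0.   -0.72]
```

View pics/side4z.png

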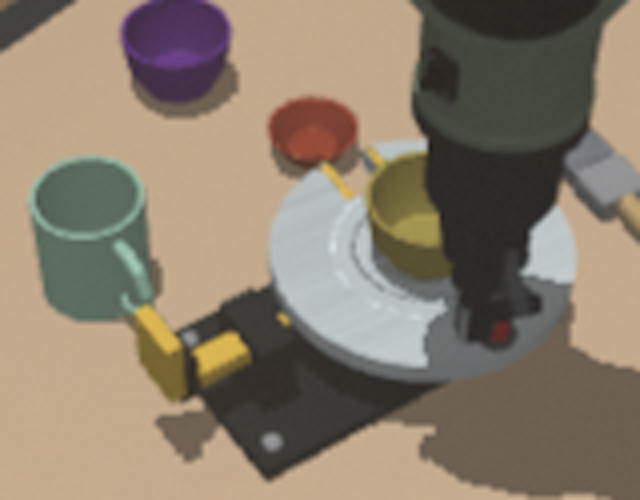

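>>> arm_command --pt "-1 -0.04 0 0 0 0 -0.09" --pt "-1 -0.08 0 0 0 0 -0.18" --pt "-1 -0.12 0.01 0 0 0 -0.27" --pt "-1 -0.16 0.02 0 0 0 -0.36" --pt "-1 -0.2 0.03 0 0 0 -0.45" --pt "-1 -0.24 0.05 0 0 0 -0.54" --pt "-1 -0.27 0.07 0 0 0 -0.63" --pt "-1 -0.31 0.09 0 0 0 -0.72"

```text
clock: 7.72
position: [0.4508, -0.101, 0.0916]
tool_rot: [3.141, -0.0, 1.539]
force: [0.4, 1.2, -0.3]
grip_width: -0.0005
```

```bash
python3 - <<'E'
from h import *
rows(range(182,211,4))
E
```

```text
182 [-0.04 -0.    0.  ] [ 0.   -0.   -0.08]
186 [-0.08  0.    0.  ] [ 0.   -0.   -0.17]
190 [-0.12  0.01  0.  ] [ 0.   -0.   -0.26]
194 [-0.16  0.02  0.  ] [ 0.   -0.   -0.35]
198 [-0.2   0.03  0.  ] [ 0.   -0.   -0.44]
202 [-0.24  0.05  0.  ] [ 0.   -0.   -0.53]
206 [-0.28  0.07  0.  ] [ 0.   -0.   -0.62]
210 [-0.31  0.09  0.  ] [ 0.   -0.   -0.71]
```

>>> arm_command --pt "-1 -0.04 0 0 0 0 -0.08" --pt "-1 -0.08 0 0 0 0 -0.17" --pt "-1 -0.12 0.01 0 0 0 -0.26" --pt "-1 -0.16 0.02 0 0 0 -0.35" --pt "-1 -0.2 0.03 0 0 0 -0.44" --pt "-1 -0.24 0.05 0 0 0 -0.53" --pt "-1 -0.28 0.07 0 0 0 -0.62" --pt "-1 -0.31 0.09 0 0 0 -0.71"

```text
clock: 8.72
position: [0.4624, -0.1482, 0.0915]
tool_rot: [-3.141, -0.0, 2.096]
force: [-1.1, -0.7, 0.3]
grip_width: -0.0
```

```bash
python3 - <<'E'
from h import *
rows(range(214,240,3))
for n,(x0,x1,y0,y1) in {"side":(215,375,140,265),"top":(235,385,150,280)}.items():
    im=cams.grab_frame(n);cv2.imwrite(f"pics/{n}5.png",im);im=im[y0:y1,x0:x1]
    cv2.imwrite(f"pics/{n}5z.png",cv2.resize(im,None,fx=4,fy=4,interpolation=cv2.INTER_CUBIC))
E
```

```text
214 [-0.04  0.    0.  ] [-0.   -0.   -0.09]
217 [-0.07  0.    0.  ] [-0.   -0.   -0.15]
220 [-0.1   0.01  0.  ] [-0.   -0.   -0.22]
223 [-0.13  0.02  0.  ] [-0.   -0.   -0.29]
226 [-0.16  0.02  0.  ] [-0.   -0.   -0.35]
229 [-0.19  0.03  0.  ] [-0.   -0.   -0.42]
232 [-0.22  0.04  0.  ] [-0.   -0.   -0.49]
235 [-0.25  0.06  0.  ] [-0.   -0.   -0.55]
238 [-0.27  0.07  0.  ] [-0.   -0.   -0.62]
```

View pics/side5z.png

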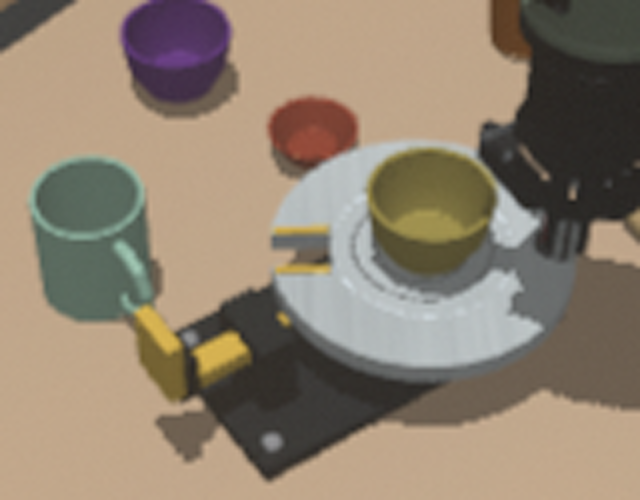

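View pics/top5z.png

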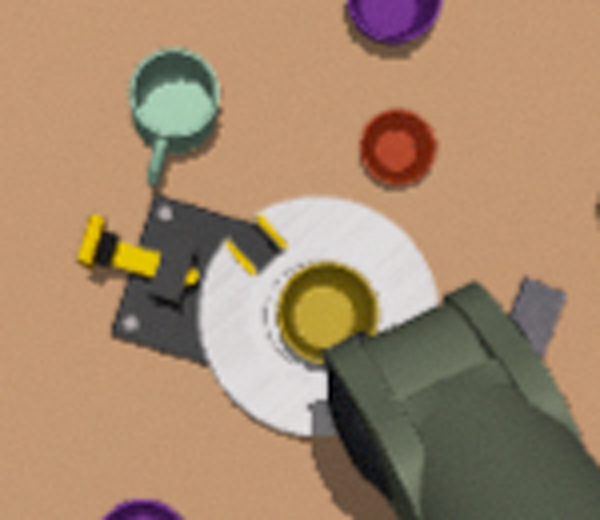

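```bash
cat >> meas.py <<'E'
def slot(n,im,C=C,verbose=1):
    box=(235,330,150,250) if n=="top" else (215,330,150,260)
    best=[]
    for a,p in col(im,(18,120,80),(34,255,255),box):
        P=onz(n,*p,.06)[:2];v=P-C;r=np.hypot(*v)
        if a>=5 and .06<r<.099: best.append((a,np.degrees(np.arctan2(v[1],v[0])).round(2),r.round(4)))
    return best
E
python3 - <<'E'
from meas import *
for n in("top","side"): print(n,slot(n,cv2.imread(f"pics/{n}5.png")))
print(telemetry.observe()["position"])
E
```

```text
top [(np.int32(24), np.float64(30.73), np.float64(0.0814)), (np.int32(21), np.float64(53.83), np.float64(0.0801))]
side [(np.int32(7), np.float64(-41.67), np.float64(0.0881)), (np.int32(7), np.float64(-64.38), np.float64(0.0885)), (np.int32(5), np.float64(-26.58), np.float64(0.0759)), (np.int32(13), np.float64(27.61), np.float64(0.0829)), (np.int32(24), np.float64(51.38), np.float64(0.0812))]
[ 0.46267263 -0.14842798  0.09144688]
```

>>> arm_command --pt "-1 -0.04 0 0 0 0 -0.09" --pt "-1 -0.07 0 0 0 0 -0.15" --pt "-1 -0.1 0.01 0 0 0 -0.22" --pt "-1 -0.13 0.02 0 0 0 -0.29" --pt "-1 -0.16 0.02 0 0 0 -0.35" --pt "-1 -0.19 0.03 0 0 0 -0.42" --pt "-1 -0.22 0.04 0 0 0 -0.49" --pt "-1 -0.22 0.04 0 0 0 -0.49"

```text
clock: 9.82
position: [0.4843, -0.1735, 0.0915]
tool_rot: [3.141, -0.0, 2.477]
force: [-0.3, 0.0, -0.2]
grip_width: 0.0003
```

```bash
python3 - <<'E'
from meas import *
im=cams.grab_frame("top");print(slot("top",im),wheel(im))
cv2.imwrite("pics/top6.png",im)
p=st()[1][:2]-C;print(np.degrees(np.arctan2(p[1],p[0]))+360)
rows([234,236,238,240,242,244])
hsv=cv2.cvtColor(im,cv2.COLOR_BGR2HSV)
for b in((250,263,200,222),(263,276,205,225),(277,286,212,224)):
  for a,p in col(im,(22,150,80),(32,255,255),b):
    for z in(.06,.066,.108):
      v=onz("top",*p,z)[:2]-C;print(a,z,np.degrees(np.arctan2(v[1],v[0])),np.hypot(*v))
E
```

```text
[(np.int32(19), np.float64(51.12), np.float64(0.0788)), (np.int32(22), np.float64(75.28), np.float64(0.0807))] (array([ 0.53855864, -0.10438716]), np.float64(0.0996450155150868))
231.96373026682042
234 [-0.02  0.    0.  ] [ 0.   -0.   -0.05]
236 [-0.04  0.    0.  ] [ 0.   -0.   -0.09]
238 [-0.06  0.    0.  ] [ 0.   -0.   -0.14]
240 [-0.08  0.01  0.  ] [ 0.   -0.   -0.18]
242 [-0.1   0.01  0.  ] [ 0.   -0.   -0.22]
244 [-0.12  0.01  0.  ] [ 0.   -0.   -0.27]
48 0.06 72.96028122761815 0.1997020747069677
48 0.066 73.14084951172089 0.19919246827748205
48 0.108 74.43090297507243 0.19568176423807215
75 0.06 74.13049733704332 0.15926328687445385
75 0.066 74.35421419736181 0.1589397622640143
75 0.108 75.94560234345856 0.15674404445201198
12 0.06 73.9443556237101 0.11036158898771711
12 0.066 74.26748661192953 0.11024592684047559
12 0.108 76.54705661599496 0.10953525908927422
```

>>> arm_command --pt "-1 -0.02 0 0 0 0 -0.05" --pt "-1 -0.04 0 0 0 0 -0.09" --pt "-1 -0.06 0 0 0 0 -0.14" --pt "-1 -0.08 0.01 0 0 0 -0.18" --pt "-1 -0.1 0.01 0 0 0 -0.22" --pt "-1 -0.11 0.01 0 0 0 -0.24" --pt "-1 -0.11 0.01 0 0 0 -0.24"

```text
clock: 10.75
position: [0.4983, -0.1828, 0.0915]
tool_rot: [3.141, 0.0, 2.668]
force: [-0.3, 0.1, 1.2]
grip_width: -0.0002
```

```bash
python3 - <<'E'
from meas import *
im=cams.grab_frame("top");print(slot("top",im),wheel(im))
cv2.imwrite("pics/top7.png",im)
p=st()[1][:2]-C;print(np.degrees(np.arctan2(p[1],p[0]))+360)
cv2.imwrite(f"pics/top7z.png",cv2.resize(im[150:280,235:385],None,fx=4,fy=4,interpolation=cv2.INTER_CUBIC))
E
```

```text
[(np.int32(21), np.float64(61.6), np.float64(0.0801)), (np.int32(20), np.float64(85.74), np.float64(0.0799))] (array([ 0.53871973, -0.10431722]), np.float64(0.09947226213253887))
242.92265842186185
```

View pics/top7z.png

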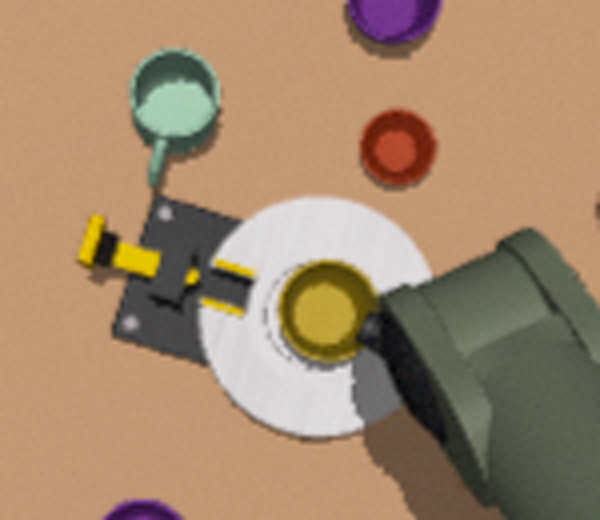

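>>> arm_command --pt "-1 0.1 0 0 0 0 0" --pt "-1 0.2 0 0 0 0 0" --pt "-1 0.2 0 -0.3 0 0 0" --pt "-1 0.2 0 -0.6 0 0 0" --pt "-1 0.2 0 -0.9 0 0 0" --pt "-1 0.2 0 -0.9 0 0 0.1"

```text
clock: 11.55
position: [0.4726, -0.1693, 0.2293]
tool_rot: [3.141, 0.004, 2.587]
force: [-0.6, -1.4, -1.5]
grip_width: 0.0001
```

```bash
python3 - <<'E'
from h import *
print(plan([*pol(74.1,.245),.22],74)); print(st()[0]["qpos"])
E
```

```text
(array([0.302, 2.172, 0.062]), array([0.004, 0.004, 1.65 ]))
[ 0.98517065  0.5242614  -1.02925859  1.90688399  0.53349931  1.00989859
  0.735673  ]
```

>>> arm_command --pt "-1 0.05 0.3 0 0 0 0.2" --pt "-1 0.1 0.6 0 0 0 0.4" --pt "-1 0.15 0.9 0 0 0 0.6" --pt "-1 0.15 0.9 0 0 0 0.8" --pt "-1 0.15 0.9 0 0 0 0.8"

```text
clock: 12.18
position: [0.5231, -0.0419, 0.2267]
tool_rot: [-3.142, 0.001, 1.963]
force: [0.2, -1.5, 0.1]
grip_width: -0.0003
```

```bash
python3 - <<'E'
from h import *
print(plan([*pol(74.1,.245),.22],74)); print(st()[0]["qpos"])
E
```

```text
(array([0.859, 0.95 , 0.044]), array([0.   , 0.001, 0.854]))
[ 0.59694369  0.50839915 -0.85830677  1.8554226   0.45788064  0.98772172
 -0.06709344]
```

>>> arm_command --pt "-1 0.25 0.25 0 0 0 0.2" --pt "-1 0.5 0.5 0 0 0 0.4" --pt "-1 0.7 0.75 0 0 0 0.6" --pt "-1 0.86 0.95 0 0 0 0.85" --pt "-1 0.86 0.95 0.04 0 0 0.85" --pt "-1 0.86 0.95 0.04 0 0 0.85"

```text
clock: 12.92
position: [0.6054, 0.13, 0.2198]
tool_rot: [-3.141, 0.001, 1.297]
force: [0.0, -0.2, 0.5]
grip_width: 0.0003
```

```bash
python3 - <<'E'
from meas import *
for z in (.22,.084): print(plan([*pol(74.1,.245),z],74)); 
im=cams.grab_frame("top");print(slot("top",im),wheel(im))
for n in ("top","side"):
  im=cams.grab_frame(n);cv2.imwrite(f"pics/{n}8.png",im); x0,x1,y0,y1={"top":(235,385,150,280),"side":(215,375,140,265)}[n]
  cv2.imwrite(f"pics/{n}8z.png",cv2.resize(im[y0:y1,x0:x1],None,fx=4,fy=4,interpolation=cv2.INTER_CUBIC))
E
```

```text
(array([ 0.011, -0.002, -0.001]), array([-0.001,  0.001,  0.006]))
(array([ 0.012, -0.001,  0.906]), array([-0.001,  0.001,  0.006]))
[(np.int32(21), np.float64(61.6), np.float64(0.0801))] (array([ 0.54055123, -0.10825878]), np.float64(0.09684557653791277))
```

View pics/side8z.png

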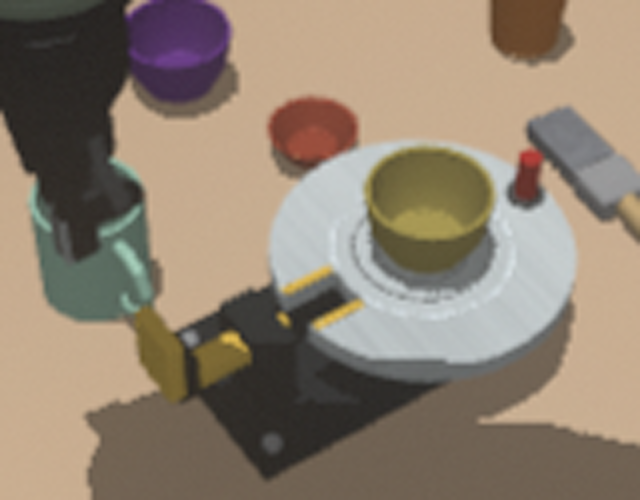

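View pics/top8z.png

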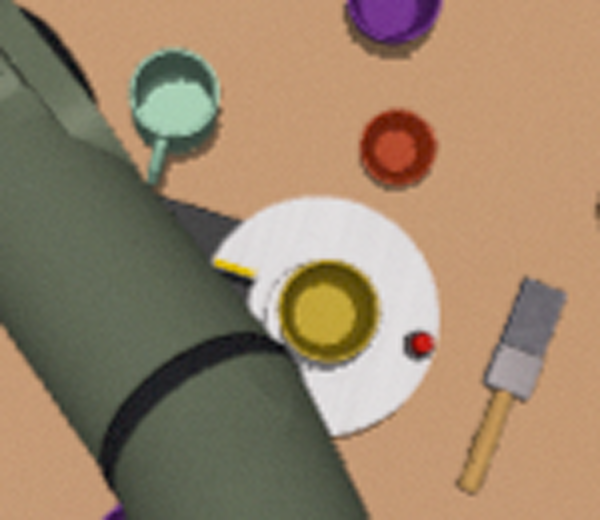

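>>> arm_command --pt "-1 0.01 0 0.3 0 0 0" --pt "-1 0.01 0 0.6 0 0 0" --pt "-1 0.01 0 0.8 0 0 0" --pt "-1 0.01 0 0.9 0 0 0" --pt "-1 0.01 0 0.9 0 0 0" --pt "-1 0.01 0 0.9 0 0 0"

```text
clock: 13.82
position: [0.6069, 0.1328, 0.0869]
tool_rot: [3.14, -0.001, 1.294]
force: [0.1, 0.4, 0.2]
grip_width: 0.0001
```

```bash
python3 - <<'E'
from meas import *
for r in (.235,.215,.2,.19,.18,.175,.17,.168,.166): print(r,plan([*pol(74.1,r),.084],74)); 
print(st()[0]["force"])
for n in ("side",):
  im=cams.grab_frame(n);cv2.imwrite(f"pics/{n}9.png",im); x0,x1,y0,y1={"top":(235,385,150,280),"side":(215,375,140,265)}[n]
  cv2.imwrite(f"pics/{n}9z.png",cv2.resize(im[y0:y1,x0:x1],None,fx=4,fy=4,interpolation=cv2.INTER_CUBIC))
E
```

```text
0.235 (array([-0.076, -0.006,  0.019]), array([ 0.002, -0.001,  0.003]))
0.215 (array([-0.21 , -0.006,  0.019]), array([ 0.002, -0.001,  0.003]))
0.2 (array([-0.31 , -0.006,  0.019]), array([ 0.002, -0.001,  0.003]))
0.19 (array([-0.376, -0.006,  0.019]), array([ 0.002, -0.001,  0.003]))
0.18 (array([-0.443, -0.006,  0.019]), array([ 0.002, -0.001,  0.003]))
0.175 (array([-0.476, -0.006,  0.019]), array([ 0.002, -0.001,  0.003]))
0.17 (array([-0.51 , -0.006,  0.019]), array([ 0.002, -0.001,  0.003]))
0.168 (array([-0.523, -0.006,  0.019]), array([ 0.002, -0.001,  0.003]))
0.166 (array([-0.536, -0.006,  0.019]), array([ 0.002, -0.001,  0.003]))
[0.14314747 0.37766788 0.22774389]
```

View pics/side9z.png

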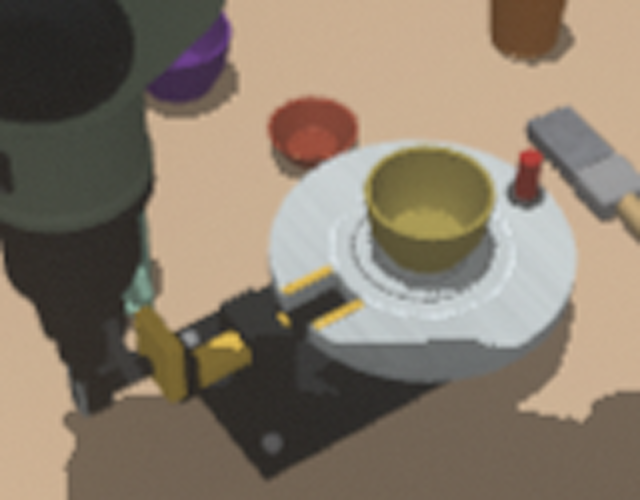

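>>> arm_command --pt "-1 -0.05 -0.006 0.02 0 0 0" --pt "-1 -0.1 -0.006 0.02 0 0 0" --pt "-1 -0.15 -0.006 0.02 0 0 0" --pt "-1 -0.18 -0.006 0.02 0 0 0" --pt "-1 -0.21 -0.006 0.02 0 0 0" --pt "-1 -0.24 -0.006 0.02 0 0 0" --pt "-1 -0.27 -0.006 0.02 0 0 0" --pt "-1 -0.3 -0.006 0.02 0 0 0"

```text
clock: 14.88
position: [0.593, 0.0896, 0.0826]
tool_rot: [3.141, -0.0, 1.294]
force: [1.9, 1.0, -0.8]
grip_width: -0.0004
```

```bash
python3 - <<'E'
from meas import *
for r in (.19,.18,.175,.17,.168,.166): print(r,plan([*pol(74.1,r),.084],74)); 
print(st()[0]["force"])
for n in ("side",):
  im=cams.grab_frame(n);cv2.imwrite(f"pics/{n}10.png",im); x0,x1,y0,y1={"top":(235,385,150,280),"side":(215,375,140,265)}[n]
  cv2.imwrite(f"pics/{n}10z.png",cv2.resize(im[y0:y1,x0:x1],None,fx=4,fy=4,interpolation=cv2.INTER_CUBIC))
E
```

```text
0.19 (array([-0.074,  0.004, -0.009]), array([ 0.   , -0.   ,  0.003]))
0.18 (array([-0.141,  0.004, -0.009]), array([ 0.   , -0.   ,  0.003]))
0.175 (array([-0.174,  0.004, -0.009]), array([ 0.   , -0.   ,  0.003]))
0.17 (array([-0.207,  0.004, -0.009]), array([ 0.   , -0.   ,  0.003]))
0.168 (array([-0.221,  0.004, -0.009]), array([ 0.   , -0.   ,  0.003]))
0.166 (array([-0.234,  0.004, -0.009]), array([ 0.   , -0.   ,  0.003]))
[ 1.88446401  1.00565185 -0.77490516]
```

View pics/side10z.png

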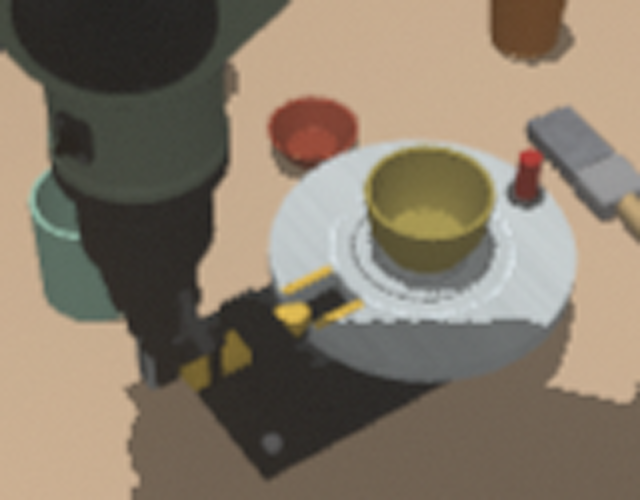

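>>> arm_command --pt "-1 -0.03 0.004 -0.01 0 0 0" --pt "-1 -0.06 0.004 -0.01 0 0 0" --pt "-1 -0.09 0.004 -0.01 0 0 0" --pt "-1 -0.11 0.004 -0.01 0 0 0" --pt "-1 -0.13 0.004 -0.01 0 0 0" --pt "-1 -0.15 0.004 -0.01 0 0 0" --pt "-1 -0.17 0.004 -0.01 0 0 0" --pt "-1 -0.17 0.004 -0.01 0 0 0"

```text
clock: 15.92
position: [0.5866, 0.0647, 0.084]
tool_rot: [-3.142, 0.0, 1.293]
force: [0.8, 1.2, 0.5]
grip_width: 0.0001
```

```bash
python3 - <<'E'
from meas import *
for r in (.175,.172,.17,.168,.166,.164): print(r,plan([*pol(74.1,r),.084],74)); 
print(st()[0]["force"])
for n in ("side",):
  im=cams.grab_frame(n);cv2.imwrite(f"pics/{n}11.png",im); x0,x1,y0,y1={"top":(235,385,150,280),"side":(215,375,140,265)}[n]
  cv2.imwrite(f"pics/{n}11z.png",cv2.resize(im[y0:y1,x0:x1],None,fx=4,fy=4,interpolation=cv2.INTER_CUBIC))
E
```

```text
0.175 (array([-0.003, -0.   ,  0.   ]), array([-0.   ,  0.   ,  0.002]))
0.172 (array([-0.023, -0.   ,  0.   ]), array([-0.   ,  0.   ,  0.002]))
0.17 (array([-0.036, -0.   ,  0.   ]), array([-0.   ,  0.   ,  0.002]))
0.168 (array([-0.049, -0.   ,  0.   ]), array([-0.   ,  0.   ,  0.002]))
0.166 (array([-0.063, -0.   ,  0.   ]), array([-0.   ,  0.   ,  0.002]))
0.164 (array([-0.076, -0.   ,  0.   ]), array([-0.   ,  0.   ,  0.002]))
[0.77283821 1.20644625 0.52463936]
```

View pics/side11z.png

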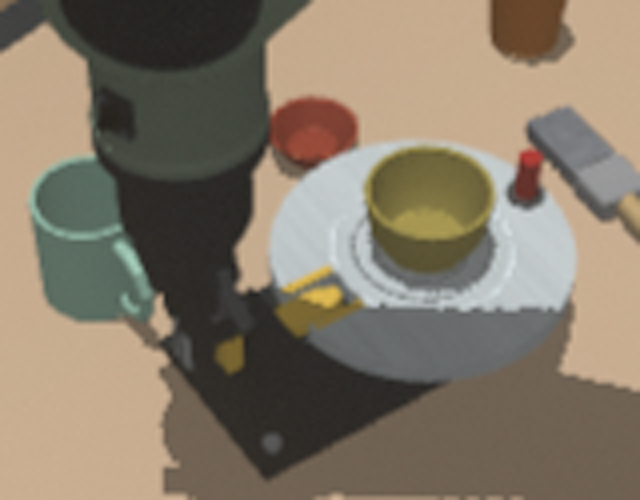

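Bar is well into the slot. Press on slowly until the force rises at the stop.

>>> arm_command --pt "-1 -0.01 0 0 0 0 0" --pt "-1 -0.02 0 0 0 0 0" --pt "-1 -0.03 0 0 0 0 0" --pt "-1 -0.04 0 0 0 0 0" --pt "-1 -0.04 0 0 0 0 0"

```text
clock: 16.6
position: [0.5852, 0.0599, 0.0841]
tool_rot: [3.141, -0.001, 1.294]
force: [2.4, 5.7, -0.7]
grip_width: 0.0001
```

```bash
python3 - <<'E'
from meas import *
for r in (.17,.168,.166,.164,.162): print(r,plan([*pol(74.1,r),.084],74)); 
print(st()[0]["force"])
E
```

```text
0.17 (array([-0.003,  0.   ,  0.001]), array([ 0.   , -0.002,  0.003]))
0.168 (array([-0.016,  0.   ,  0.001]), array([ 0.   , -0.002,  0.003]))
0.166 (array([-0.029,  0.   ,  0.001]), array([ 0.   , -0.002,  0.003]))
0.164 (array([-0.043,  0.   ,  0.001]), array([ 0.   , -0.002,  0.003]))
0.162 (array([-0.056, -0.   ,  0.001]), array([ 0.   , -0.002,  0.003]))
[ 2.35851393  5.72465951 -0.73310505]
```

>>> arm_command --pt "-1 -0.006 0 0 0 0 0" --pt "-1 -0.012 0 0 0 0 0" --pt "-1 -0.018 0 0 0 0 0" --pt "-1 -0.018 0 0 0 0 0" --pt "-1 -0.018 0 0 0 0 0"

```text
clock: 17.23
position: [0.5847, 0.0582, 0.0843]
tool_rot: [3.141, -0.003, 1.295]
force: [3.9, 10.9, -1.6]
grip_width: -0.0001
```

```bash
python3 - <<'E'
from meas import *
s,p,_=st(); print(s["force"],np.hypot(*(p[:2]-C)))
E
```

```text
[ 3.9445851  10.90855162 -1.62610806] 0.16866551364647359
```

>>> arm_command --pt "-1 0.03 0 0 0 0 0" --pt "-1 0.1 0 0 0 0 0" --pt "-1 0.2 0 0 0 0 0" --pt "-1 0.3 0 0 0 0 0" --pt "-1 0.3 0 -0.3 0 0 0" --pt "-1 0.3 0 -0.6 0 0 0" --pt "-1 0.3 0 -0.9 0 0 0" --pt "-1 0.3 0 -0.9 0 0 0"

```text
clock: 18.23
position: [0.5979, 0.1012, 0.2223]
tool_rot: [3.137, -0.002, 1.294]
force: [0.2, -0.0, -0.8]
grip_width: 0.0001
```

>>> arm_command --pt "-1 0.3 0 0 0 0 0" --pt "-1 0.6 0.2 0 0 0 0" --pt "-1 0.9 0.4 0 0 0 0" --pt "-1 1 0.6 0 0 0 0" --pt "-1 1 0.6 0 0 0 0"

```text
clock: 18.85
position: [0.7248, 0.2209, 0.2166]
tool_rot: [-3.14, 0.001, 1.294]
force: [-0.8, 0.3, 0.5]
grip_width: -0.0001
```

```bash
python3 - <<'E'
from meas import *
im=cams.grab_frame("top");print(wheel(im),slot("top",im))
for n in ("top","side"):
  im=cams.grab_frame(n);cv2.imwrite(f"pics/{n}12.png",im); x0,x1,y0,y1={"top":(235,385,150,280),"side":(215,375,140,265)}[n]
  cv2.imwrite(f"pics/{n}12z.png",cv2.resize(im[y0:y1,x0:x1],None,fx=4,fy=4,interpolation=cv2.INTER_CUBIC))
E
```

```text
(array([ 0.54192658, -0.10862684]), np.float64(0.09633732151530516)) [(np.int32(130), np.float64(73.27), np.float64(0.0828))]
```

View pics/side12z.png

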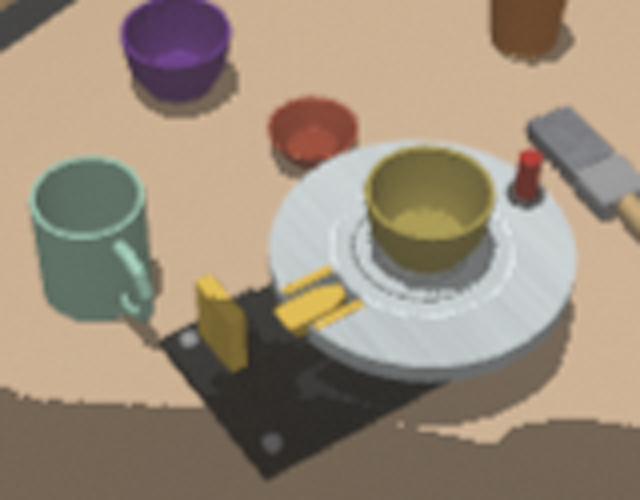

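View pics/top12z.png

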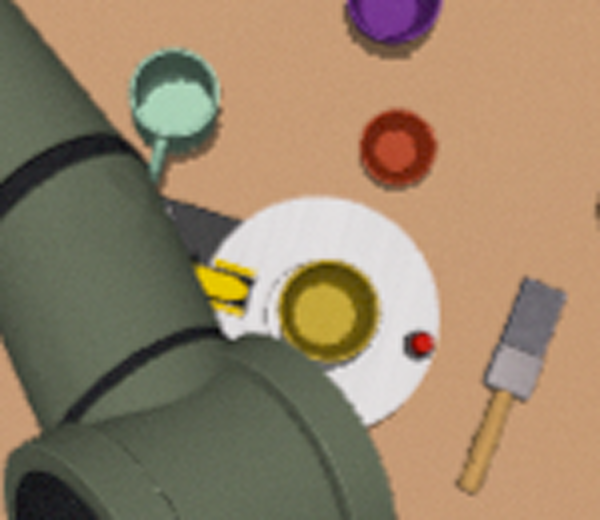

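```bash
python3 - <<'E'
from meas import *
u=pol(74.1,1)-C
def corners(f,box):
    im=cv2.imread(f);hsv=cv2.cvtColor(im,cv2.COLOR_BGR2HSV);m=cv2.inRange(hsv,(18,110,60),(34,255,255))
    x0,x1,y0,y1=box;ys,xs=np.where(m[y0:y1,x0:x1]);xs+=x0;ys+=y0
    k=[np.array([xs.min(),ys[xs==xs.min()].min()]),np.array([xs[ys==ys.min()].mean(),ys.min()]),np.array([xs[ys==ys.max()].mean(),ys.max()])]
    return k
for f,b in(("pics/side0.png",(245,262,212,242)),("pics/side12.png",(262,278,205,235))):
    for k,z in zip(corners(f,b),(.108,.108,.058)):
        print(f,k,u@(onz("side",*k,z)[:2]-C))
E
```

```text
pics/side0.png [249 218] 0.20190280169608518
pics/side0.png [251.5 216. ] 0.19374135948911797
pics/side0.png [258.5 239. ] 0.19773439355156583
pics/side12.png [264 210] 0.15875186006966754
pics/side12.png [266.5 209. ] 0.1519950185375942
pics/side12.png [273. 232.] 0.15668486364989803
```

>>> arm_command --pt "-1 0.3 0.2 0 0 0 0" --pt "-1 0.6 0.4 0 0 0 0" --pt "-1 0.9 0.6 0 0 0 0" --pt "-1 1 0.8 0 0 0 0" --pt "-1 1 0.8 0 0 0 0"

```text
clock: 19.62
position: [0.8683, 0.3204, 0.2138]
tool_rot: [3.141, -0.004, 1.282]
force: [1.6, -4.0, -1.3]
grip_width: 0.0002
```

```bash
python3 - <<'E'
from meas import *
print(st()[0]["qpos"])
im=cams.grab_frame("top");cv2.imwrite("pics/top13.png",im)
E
```

```text
[-0.39530199  1.25550898 -0.21972078  0.20601738  0.20774714  1.6815299
 -0.7289073 ]
```

View pics/top13.png

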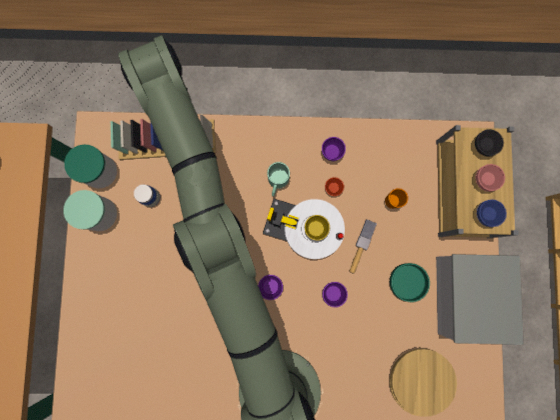

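```bash
python3 - <<'E'
from meas import *
im=cams.grab_frame("side");cv2.imwrite("pics/side13.png",im)
s=st()[0];print(s["force"],s["position"],s["qd"])
for i in("top0","top13"):
  im=cv2.imread(f"pics/{i}.png")
  for b in((250,277,200,222),(263,277,205,225),):
    for a,p in col(im,(22,150,80),(32,255,255),b):
      for z in (.108,): v=onz("top",*p,z)[:2]-C;print(i,a,p,z,np.degrees(np.arctan2(v[1],v[0])),np.hypot(*v))
for i in("top0","top13"):
  im=cv2.imread(f"pics/{i}.png");cv2.imwrite(f"pics/{i}y.png",cv2.resize(im[195:245,245:325],None,fx=9,fy=9,interpolation=cv2.INTER_NEAREST))
E
```

```text
[ 0.08052563 -0.04519637 -1.31247372] [0.86784853 0.32206888 0.21317945] [ 0.05241113 -0.0605213  -0.19710146  0.13340462  0.18200727 -0.04568927
 -0.05439052]
top0 48 [257.31 209.52] 0.108 74.2454970350351 0.1959477939237838
top0 75 [268.49 214.45] 0.108 75.94560234345856 0.15674404445201198
top0 75 [268.49 214.45] 0.108 75.94560234345856 0.15674404445201198
top13 50 [270.08 213.46] 0.108 74.26962996411693 0.15272852121161204
top13 50 [270.08 213.46] 0.108 74.26962996411693 0.15272852121161204
```

View pics/side13.png

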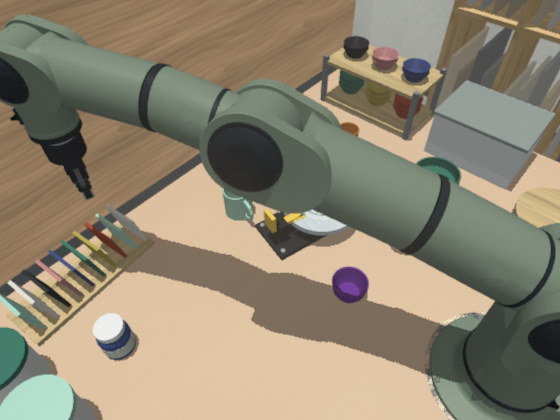

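View pics/top13y.png

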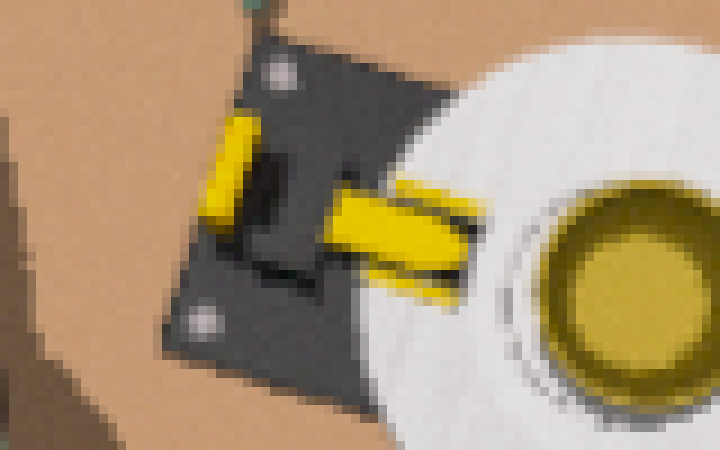

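View pics/top0y.png

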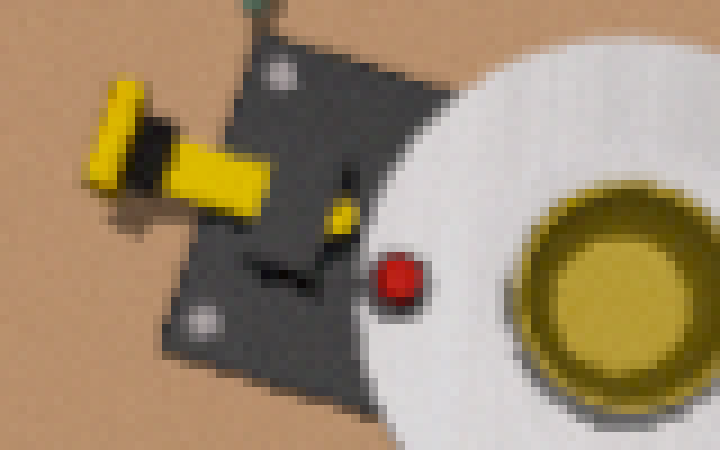

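>>> arm_command --pt "-1 -0.2 0 -0.1 0 0 0" --pt "-1 -0.4 0.2 -0.2 0 0 0" --pt "-1 -0.5 0.3 -0.2 0 0 0" --pt "-1 -0.5 0.3 -0.2 0 0 0" --pt "-1 -0.5 0.3 -0.2 0 0 0" --pt "-1 -0.5 0.3 -0.2 0 0 0"

```text
clock: 20.48
position: [0.8894, 0.2358, 0.245]
tool_rot: [3.14, -0.005, 1.282]
force: [-0.3, 0.5, 0.3]
grip_width: -0.0002
```

```bash
python3 - <<'E'
from meas import *
s=st()[0];print(s["force"],s["position"],s["qd"],s["qpos"])
for n in ("top","side"): cv2.imwrite(f"pics/{n}14.png",cams.grab_frame(n))
im=cv2.imread("pics/top14.png")
u=pol(74.1,1)-C
A=[cv2.imread("pics/top0.png"),im]
print(col(A[0],(70,50,50),(90,255,255),(260,292,160,202)),col(A[1],(70,50,50),(90,255,255),(260,292,160,202)))
print([col(a,(0,130,50),(9,255,255),(320,348,175,200)) for a in A])
p=col(im,(0,130,60),(9,255,255),(330,350,225,250))[0][1];v=onz("top",*p,.096)[:2]-C;print("peg",np.degrees(np.arctan2(v[1],v[0]))+180,np.hypot(*v),wheel(im))
E
```

```text
[-0.25566957  0.48936044  0.28202383] [0.88944844 0.2358488  0.24497166] [-0.0052162   0.00431188  0.00347905 -0.01354237 -0.01638863  0.0030451
  0.00482413] [-0.3185091   1.24197281 -0.05008939  0.17085933  0.0448578   1.72522079
 -0.61650789]
[(np.int32(250), array([277.26, 175.22]))] [(np.int32(231), array([277.07, 174.52]))]
[[(np.int32(290), array([333.96, 186.36]))], [(np.int32(293), array([334.01, 186.35]))]]
peg 73.8451978879923 0.08459592489273518 (array([ 0.53851996, -0.10455762]), np.float64(0.0996886577783466))
```

View pics/top14.png

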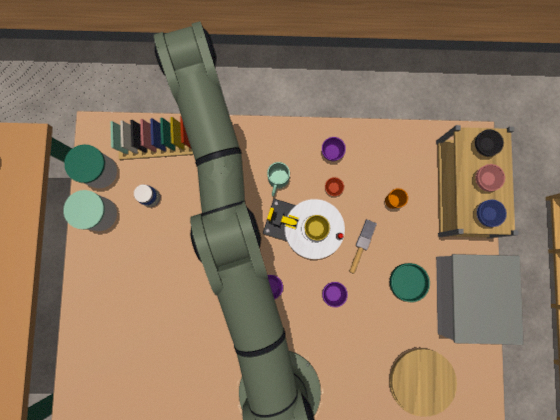

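View pics/side14.png

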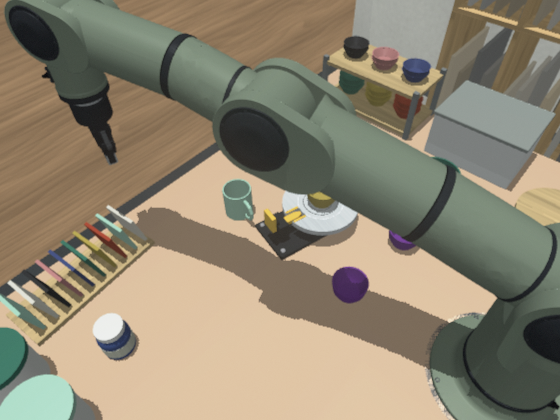

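```bash
python3 - <<'E'
from meas import *
print(plan([*pol(74.1,.21),.245],74))
E
```

```text
(array([-1.441, -1.613, -0.01 ]), array([ 0.001, -0.007, -0.011]))
```

>>> arm_command --pt "-1 -0.25 -0.3 0 0 0 0" --pt "-1 -0.5 -0.6 0 0 0 0" --pt "-1 -0.7 -0.9 0 0 0 0" --pt "-1 -0.8 -1 0 0 0 0" --pt "-1 -0.8 -1 0 0 0 0"

```text
clock: 21.2
position: [0.7278, 0.1712, 0.2447]
tool_rot: [3.139, -0.005, 1.285]
force: [1.9, 0.8, 0.6]
grip_width: -0.0004
```

```bash
python3 - <<'E'
from meas import *
print(plan([*pol(74.1,.21),.2],74),st()[0]["qpos"])
E
```

```text
(array([-0.717, -0.706,  0.293]), array([ 0.003, -0.006, -0.008])) [-0.26353666  0.73278657 -0.08558703  1.22124159  0.05889336  1.1853639
 -0.63452696]
```

>>> arm_command --pt "-1 -0.2 -0.2 0 0 0 0" --pt "-1 -0.4 -0.4 0 0 0 0" --pt "-1 -0.6 -0.6 0 0 0 0" --pt "-1 -0.72 -0.7 0.2 0 0 0" --pt "-1 -0.72 -0.7 0.3 0 0 0" --pt "-1 -0.72 -0.7 0.3 0 0 0"

```text
clock: 21.95
position: [0.5986, 0.0981, 0.1983]
tool_rot: [3.141, -0.004, 1.285]
force: [0.4, 0.8, 0.6]
grip_width: -0.0
```

```bash
python3 - <<'E'
from meas import *
print(plan([*pol(74.1,.21),.084],74))
E
```

```text
(array([-0.008, -0.016,  0.762]), array([ 0.001, -0.005, -0.009]))
```

>>> arm_command --pt "-1 -0.008 -0.016 0.3 0 0 0" --pt "-1 -0.008 -0.016 0.55 0 0 0" --pt "-1 -0.008 -0.016 0.76 0 0 0" --pt "-1 -0.008 -0.016 0.76 0 0 0" --pt "-1 -0.008 -0.016 0.76 0 0 0" --pt "-1 -0.1 -0.016 0.76 0 0 0" --pt "-1 -0.18 -0.016 0.76 0 0 0" --pt "-1 -0.2 -0.016 0.76 0 0 0"

```text
clock: 22.95
position: [0.588, 0.0677, 0.0853]
tool_rot: [3.14, -0.004, 1.281]
force: [-0.3, 0.7, 0.8]
grip_width: 0.0001
```

```bash
python3 - <<'E'
from meas import *
for r in (.174,.172,.17,.168,.166): print(r,plan([*pol(74.1,r),.084],74)[0],st()[0]["force"])
E
```

```text
0.174 [-0.031 -0.003  0.008] [-0.2578938   0.68251177  0.82058326]
0.172 [-0.045 -0.003  0.008] [-0.2578938   0.68251177  0.82058326]
0.17 [-0.058 -0.003  0.008] [-0.2578938   0.68251177  0.82058326]
0.168 [-0.071 -0.003  0.008] [-0.2578938   0.68251177  0.82058326]
0.166 [-0.085 -0.003  0.008] [-0.2578938   0.68251177  0.82058326]
```

>>> arm_command --pt "-1 -0.015 -0.003 0.008 0 0 0" --pt "-1 -0.03 -0.003 0.008 0 0 0" --pt "-1 -0.045 -0.003 0.008 0 0 0" --pt "-1 -0.058 -0.003 0.008 0 0 0" --pt "-1 -0.07 -0.003 0.008 0 0 0" --pt "-1 -0.07 -0.003 0.008 0 0 0" --pt "-1 -0.07 -0.003 0.008 0 0 0"

```text
clock: 23.82
position: [0.585, 0.0604, 0.0837]
tool_rot: [3.14, -0.006, 1.283]
force: [1.8, 5.9, 2.2]
grip_width: -0.0
```

```bash
python3 - <<'E'
from meas import *
s,p,_=st(); print(s["force"],u if 0 else (p[:2]-C)@(pol(74.1,1)-C))
E
```

```text
[1.84243299 5.8914829  2.15594381] 0.17079939383273054
```

>>> arm_command --pt "-1 -0.008 0 0 0 0 0" --pt "-1 -0.016 0 0 0 0 0" --pt "-1 -0.024 0 0 0 0 0" --pt "-1 -0.032 0 0 0 0 0" --pt "-1 -0.032 0 0 0 0 0" --pt "-1 -0.032 0 0 0 0 0"

```text
clock: 24.58
position: [0.5841, 0.0573, 0.0839]
tool_rot: [3.139, -0.008, 1.284]
force: [3.0, 13.4, 0.5]
grip_width: 0.0
```

```bash
python3 - <<'E'
from meas import *
s,p,_=st(); print(s["force"],(p[:2]-C)@(pol(74.1,1)-C))
E
```

```text
[ 3.02344832 13.38479627  0.46748503] 0.16758408962375124
```

>>> arm_command --pt "-1 0.03 0 0 0 0 0" --pt "-1 0.1 0 0 0 0 0" --pt "-1 0.2 0 0 0 0 0" --pt "-1 0.3 0 0 0 0 0" --pt "-1 0.3 0 -0.3 0 0 0" --pt "-1 0.3 0 -0.6 0 0 0" --pt "-1 0.3 0 -0.9 0 0 0" --pt "-1 0.3 0 -0.9 0 0 0"

```text
clock: 25.58
position: [0.5972, 0.0984, 0.222]
tool_rot: [3.136, -0.007, 1.283]
force: [0.0, -0.2, -1.8]
grip_width: 0.0
```

>>> arm_command --pt "-1 0.3 -0.1 0 0 0 0" --pt "-1 0.6 -0.1 0 0 0 0" --pt "-1 0.9 -0.1 0 0 0 0" --pt "-1 1 -0.1 0 0 0 0" --pt "-1 1 -0.1 0 0 0 0"

```text
clock: 26.2
position: [0.6235, 0.2463, 0.2181]
tool_rot: [3.141, -0.003, 1.284]
force: [0.6, -1.5, -0.4]
grip_width: -0.0001
```

>>> arm_command --pt "-1 0.3 -0.3 0 0 0 0" --pt "-1 0.6 -0.5 0 0 0 0" --pt "-1 0.8 -0.5 0 0 0 0" --pt "-1 0.8 -0.5 0 0 0 0" --pt "-1 0.8 -0.5 0 0 0 0"

```text
clock: 26.82
position: [0.5867, 0.3799, 0.2194]
tool_rot: [3.14, -0.003, 1.28]
force: [0.6, -1.1, -0.0]
grip_width: 0.0
```

```bash
python3 - <<'E'
from meas import *
s=st()[0];print(s["force"],s["position"],s["qpos"])
for n in ("top","side"): cv2.imwrite(f"pics/{n}15.png",cams.grab_frame(n))
for i in("top0","top13","top15"):
  im=cv2.imread(f"pics/{i}.png")
  for a,p in col(im,(22,150,80),(32,255,255),(250,277,200,222)):
    v=onz("top",*p,.108)[:2]-C;print(i,a,p,np.hypot(*v))
  print(col(im,(60,30,50),(95,255,255),(260,292,160,202)))
print("peg",[(np.degrees(np.arctan2(*(onz("top",*p,.096)[:2]-C)[::-1]))+180) for a,p in col(im,(0,130,60),(9,255,255),(330,350,225,250))])
E
```

```text
[ 0.62282192 -1.06481197 -0.02518065] [0.58665746 0.3798663  0.21942734] [-0.59475223  0.66929391 -0.10774894  1.40893456  0.07595452  1.06389957
 -1.00638005]
top0 48 [257.31 209.52] 0.1959477939237838
top0 75 [268.49 214.45] 0.15674404445201198
[(np.int32(455), array([277.77, 175.44]))]
top13 50 [270.08 213.46] 0.15272852121161204
[(np.int32(452), array([277.82, 175.37]))]
top15 49 [270.1  213.33] 0.1527927434828204
[(np.int32(455), array([277.83, 175.45]))]
peg [np.float64(73.8451978879923)]
```

View pics/top15.png

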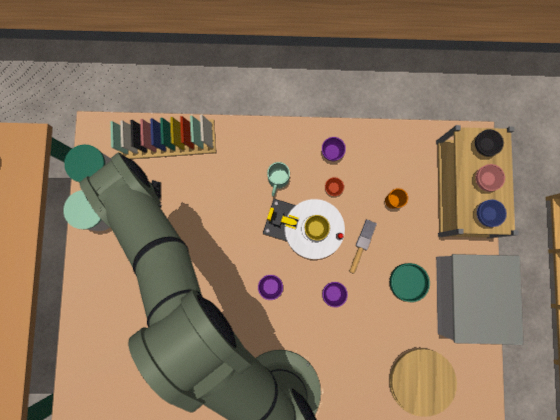

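View pics/side15.png

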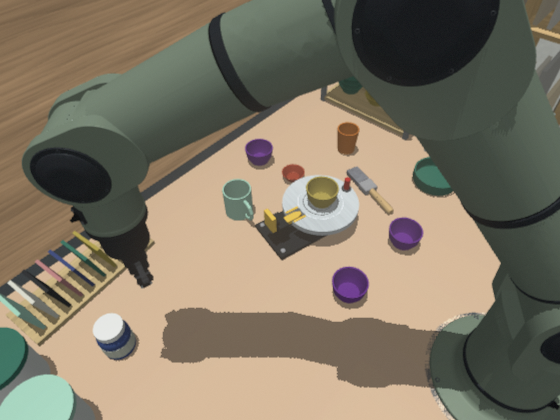

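```bash
python3 -c "
from h import *
print(job.job_done())"
```

```text
the job is handed in; nothing more can be done
None
```

I turned the wheel about 167° counter-clockwise by pushing the red peg with shut fingers. I then pushed the yellow bar home into the slot by its tab, backed the arm off clear of everything and handed the job in at about 27 s.

**Wheel:** in the last images the peg puts the slot at 73.8°, against about 74.1° for the bar's line.

**Bar:**
- The nose sits deep in the slot.
- I pressed the tab twice, reaching 11.6 N and then 13.7 N. Both times the force rose only as the rubber's stiffness would give, and the tab stood in the same place after each press, so I take the bar to be on its stop.
- The camera measurements disagree slightly. They put the travel at about 43 mm from the top view and 41–43 mm from the side view, where 45 mm was expected. One pixel is 2–3 mm, so I put the difference down to that.
- A rough estimate from the fingertip's position at contact also came out 2–4 mm short, but it depends on an uncertain fingertip width.

**Other things:**
- The bowl stands upright near the middle of the wheel. It began about 3 mm off centre and rode round with it.
- The mug measured in the same place at the end. The dish did too when last checked, before the second press, and the brush and other pottery look unmoved.
- On the first retreat the arm was almost fully stretched, with joint 4 at 0.171 against its 0.17 limit. I moved it back.

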